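Set the stop collar on the spindle's flat

ROBOT

A 7-joint arm with a two-finger parallel gripper is mounted at the origin on the work surface. World frame = base frame: x ahead of the robot, y to its left, z up, the work surface at z = 0. Lengths are in mm, angles in rad, forces in N, time in s.
With the tool pointing down it reaches from about 350 to 900 mm from the base axis. Payload 19.9 kg.
Tool frame: the origin (TCP) lies midway between the tips of the shut fingers; the grasp point (between the pads) lies 19 mm behind it (manip.grip_point_offset is the distance from the TCP to the grasp point, in mm); z points along the fingers, y is the line along which they close (so a half turn about z gives the same grasp; the last joint's range is limited). The gripper opens to 85 mm and grips with 20 to 120 N. Pads are 22 mm wide; open, the fingers measure 114 mm over their backs; the gripper's body (76 mm by 85 mm) begins 54 mm behind the grasp point. The pads swing forward as they close: fully open they stand 13 mm farther back than shut.
Start: joints at [1.286, 0.417, -0.01, 1.614, 0.005, 1.111, -0.053], TCP at [150.259, -606.649, 231.26] pointing down, gripper open.
Joint ranges: [-2.81, 2.81], [-0.39, 2.02], [-1.27, 1.25], [0.06, 2.57], [-1.19, 4.33], [0.19, 2], [-2.82, 2.82]. Speed limits (rad/s): [1.89, 1.89, 2.39, 2.39, 3.01, 3.01, 3.01].

INTERFACE

Orientations are given as a unit quaternion [x, y, z, w].
In Python, from bench import manip, eyes gives the robot as it stands. The module is installed in compiled form; this text tells all that it offers.
- The arm moves only by the tool step_arm, never from a script. Its argument "increments" is text: rows parted by semicolons, each of 5 numbers parted by spaces: the gripper command: -1 is fully open, 1 is shut, values between are in proportion, then the shift along the tool's x, y, z in cm, then the turn about the tool's z in degrees. A call has 1 to 12 rows; each row is the pose to reach, as a shift and turn from the pose commanded when the call began, along the tool's axes at that moment; what a row does not reach only later rows make up. A row lasts 1/10 s, in which the tool goes at most 50 mm and 8.59 degrees, less where a joint would pass 70% of its speed; a pose out of reach is approached as far as the arm can. A call with a gripper value outside its range is refused whole. The fingers move at their own pace and stop on an object; "newtons" is the grip in N (left out, the last holds). Time passes only in rows, so rows that repeat a pose let the fingers close. It gives the time, the measured TCP pose, the force, the opening and the grip force at its end, in the units of the state.
- manip.observe(): the state, without advancing time (a new reading comes with each control period).
- eyes.get_image(name): name is "scene" or "top"; returns a dict with "img" (420x560x3 uint8, red, green, blue), "K" (3x3 intrinsics, pixels), "dist_coeffs" ([k1, k2, p1, p2, k3] as OpenCV has them; the pictures are not rectified), "eye" and "rotation" of the camera in the world. Camera axes: x right, y down, z forward; pixel columns grow to the right and rows downward; lengths in mm; the calibration is good to about 2 mm. A picture is of the moment at which its call begins. There is no depth.
- manip.hand_in(): hands the job in; it is judged then, once.
The state is a dict: "time": time; "q": joint angles; "qvel": joint speeds; "tau": joint torques, N m; "ee_pos": TCP position; "tcp_rot": TCP orientation; "force": force on the tool from outside, world axes, zero at the start; "torque": the same for the moment, N m; "finger_gap": opening from 0.0 (shut) to 1.0 (fully open); "gripper_force": force on a finger pad.
Only numpy, scipy, OpenCV 4.12 (cv2) and the standard library are available. Lean on these libraries where they do the work, as an engineer would, in place of code of your own. Each camera call takes 0.05 s, during which the arm holds its last target. There are 200 camera calls.

TASK

Pinch the bare spindle of the sanding unit so that one finger lies on its yellow flat, and turn it until that flat faces straight along the red pointer on the deck. Then pick up the loose collar, lower it over the spindle with its red thumb-screw pointing the same way as the flat, level, half-way up the flat and clear of the nose below, and press it so that the screw's tip bears on the flat. Finish while still holding it there, gripped and pressed (do not let go), and leave the tins, bottle and brush where they are.

Things in the scene. Friction and masses are not known exactly. Their poses are not given: they have to be found in the camera images.
- machine: Green sanding unit fixed to the bench, place and yaw vary; deck 200 x 170 mm, its top 60 mm above the bench, with a round nose (44 mm diameter) up to 78 mm on which the upright spindle stands. Origin on the spindle axis at bench height; z up, x points from the spindle along the red pointer: the way the flat has to face.
- spindle_axis (a point): Point on the vertical axis of the steel spindle at half-height of its flat, 110 mm above the bench. Spindle 24 mm diameter: fully round from 78 to 88 mm above the bench, with the flat from 88 to 132 mm, tapering to 18 mm diameter from 133 mm to its top at 138 mm. Axes as machine (they do not turn with the spindle).
- pointer (a point): Middle of the top of the red pointer bar on the deck (34 mm long, 10 wide, 6 high), 62 mm from the spindle axis, 66 mm above the bench; it runs straight out from the spindle.
- spindle_flat (a point): The set-screw flat on the spindle, painted yellow, 14 mm wide and 44 mm high; a yellow stripe on the spindle's end also points to it. The origin is the centre of the flat's face, 9 mm from the spindle axis (across flat and opposite side the spindle measures 21 mm instead of 24), 110 mm above the bench. x points out of the face, z up.
- spindle (a joint): Angle of the spindle about its axis, rad, counter-clockwise from above positive; 0 when the flat faces along the red pointer. Starts at 0.35 to 1.5. It turns stiffly (0.08 N m of friction) and stays where it is left.
- collar_center (a point): Centre of the loose aluminium collar, half-way up (15 mm above its underside). Collar 30 mm high, 40 mm outside diameter, with two parallel outer flats 44 mm apart facing its +y and -y, 26 mm long, to grip it by; bore 29.6 mm, right through along z; 105 to 210 g. It lies on the bench, bore upright. x points along the thumb-screw.
- collar_screw (a point): Middle of the round red screw head (18 mm diameter, 12 long), 34 mm from the collar's axis along its +x, at half height. The screw's 6 mm wide inner tip is 10.8 mm from the collar's axis (4 mm into the bore): the collar passes the spindle only with screw over flat; when concentric the tip is 1.8 mm off the flat, so push the collar against the screw's direction.
- tin_red: Shoe-cream tin with red lid, 76 mm diameter, 36 mm high, origin at centre of underside. Leave alone.
- tin_orange: Shoe-cream tin with orange lid, 76 mm diameter, 36 mm high, origin at centre of underside. Leave alone.
- dressing: Purple bottle, 56 mm diameter, 150 mm high, origin at centre of underside. Leave alone.
- brush: Shoe brush lying bristles down, 160 x 50 mm, 40 mm high, origin at centre of underside, long along its x. Leave alone.
Things that resemble listed ones, but are neither listed nor needed, are in the scene too. Several things look just like the part that bears collar_center: the one meant starts farthest to the robot's left.

How it is judged:
By the outcome, as a careful person would: the job done as asked, in the order asked, and still so for the second after the job is handed in, while the arm keeps its last pose, push and grip.
It also fails if it takes over 64 s, if anything falls off the work surface, if the arm or the gripper's body presses on something with over 40 N, if the wrist force passes 120 N, or if a joint passes its speed limit or range.

## Working session

There is one attempt and no reset: what is moved stays moved. The work goes in short steps, Python scripts to look and compute and a tool call to move; the robot and the scene stay as the last step left them, time stands still between calls to the robot, and variables do not carry over. Pictures are saved under pics/ and viewed, at most 10 in all, crops included, and the job is handed in when it is done.

Besides the shell and the picture viewer there is one more tool, called after "Emit:" as a command line: name --argument value ..., lists and objects as JSON in quotes. step_arm: Moves the arm, as the interface text tells. Its arguments: {"type":"object","properties":{"increments":{"type":"string"},"newtons":{"type":"number"}},"required":["increments"]}

```bash
mkdir -p pics; cat > h.py <<'E'
import numpy as np, cv2
from bench import manip, eyes
def shot(n,tag):
    d=eyes.get_image(n); np.savez(f'{tag}.npz',**{k:np.array(v) for k,v in d.items()})
    cv2.imwrite(f'pics/{tag}.png',cv2.cvtColor(np.array(d['img']),cv2.COLOR_RGB2BGR)); return d
def load(tag): return dict(np.load(f'{tag}.npz'))
def ray(d,uv):
    p=cv2.undistortPoints(np.array(uv,float).reshape(-1,1,2),d['K'],d['dist_coeffs']).reshape(-1,2)
    return np.c_[p,np.ones(len(p))]@np.array(d['rotation']).T
def onz(d,uv,z):
    r=ray(d,uv); e=np.array(d['eye']); return e+r*((z-e[2])/r[:,2])[:,None]
def proj(d,P):
    R=np.array(d['rotation']); e=np.array(d['eye'])
    return cv2.projectPoints(np.array(P,float).reshape(-1,3),cv2.Rodrigues(R.T)[0],-R.T@e,d['K'],d['dist_coeffs'])[0].reshape(-1,2)
E
python3 - <<'E'
from h import *
for n in('scene','top'):
    d=shot(n,n+'0'); print(n,d['K'],d['dist_coeffs'],d['eye'],d['rotation'])
print(manip.observe())
a=cv2.imread('pics/scene0.png');b=cv2.imread('pics/top0.png')
E
```

```text
scene [[391.17144446   0.         280.44364859]
 [  0.         391.17144446 213.03008298]
 [  0.           0.           1.        ]] [-0.07454437  0.          0.          0.          0.        ] [1097.99083831 -394.4173427   831.71568688] [ 0.84389896  0.40638505 -0.15787373 -0.31266853]
top [[472.78062596   0.         281.00076979]
 [  0.         472.78062596 204.18320743]
 [  0.           0.           1.        ]] [0.03193247 0.         0.         0.         0.        ] [ 260.01567793   10.78406578 1533.15817716] [ 0.70928803 -0.69519172  0.08292775 -0.08210938]
{'time': 0.1, 'q': array([ 1.28650451,  0.41789373, -0.01033632,  1.61410286,  0.00471039,
        1.11068799, -0.05299114]), 'qvel': array([-2.55982486e-04, -6.37860886e-04, -4.13908241e-04,  4.43121866e-04,
       -2.29182097e-04, -9.09733504e-05, -4.64596954e-04]), 'tau': array([ 2.28297569e-03, -8.65833664e+01,  6.80464413e-01, -4.35644782e+01,
        1.91691628e-02,  4.86239267e-03, -1.17165732e-04]), 'ee_pos': array([ 150.19346454, -606.37219333,  230.74017247]), 'tcp_rot': array([ 9.92637278e-01,  1.21123690e-01, -1.04216564e-04, -5.23733833e-04]), 'force': array([-0.47012766,  0.31724489, -0.40686085]), 'torque': array([ 0.02771511, -0.02965411,  0.03856372]), 'gripper_force': 0.0, 'finger_gap': 1.0024026540473692}
```

```bash
sed -i "s/np.array(d\['rotation'\])/Rot.from_quat(d['rotation']).as_matrix()/; 1a from scipy.spatial.transform import Rotation as Rot" h.py; cat h.py | grep Rot
```

```text
from scipy.spatial.transform import Rotation as Rot
    return np.c_[p,np.ones(len(p))]@Rot.from_quat(d['rotation']).as_matrix().T
    R=Rot.from_quat(d['rotation']).as_matrix(); e=np.array(d['eye'])
```

View pics/scene0.png

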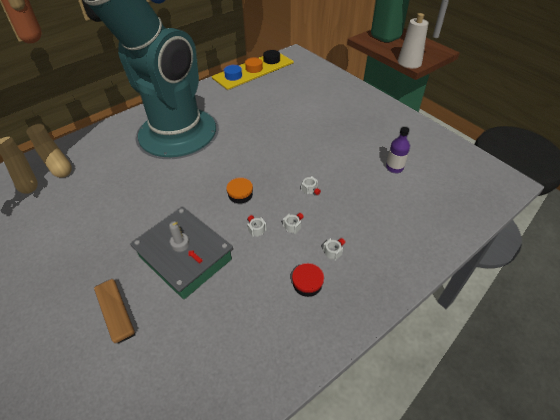

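View pics/top0.png

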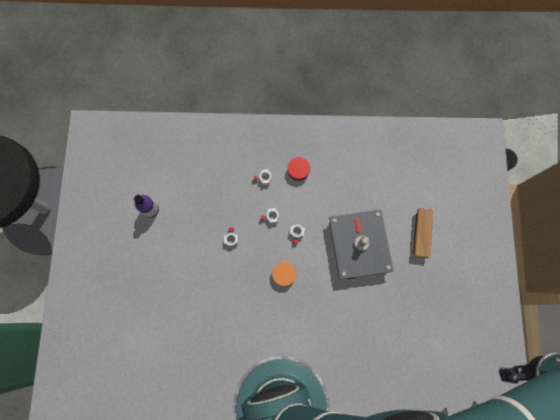

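```bash
cat > meas.py <<'E'
from h import *
def comps(d,lo,hi,box,mn=4,lo2=None,hi2=None):
    x0,y0,x1,y1=box; im=cv2.cvtColor(np.array(d['img']),cv2.COLOR_RGB2HSV)[y0:y1,x0:x1]
    m=cv2.inRange(im,lo,hi)
    if lo2: m|=cv2.inRange(im,lo2,hi2)
    n,l,s,c=cv2.connectedComponentsWithStats(m)
    return [(c[i]+[x0,y0],s[i,4],np.argwhere(l==i)[:,::-1]+[x0,y0]) for i in range(1,n) if s[i,4]>=mn]
RED=((0,130,70),(6,255,255)); RED2=((174,130,70),(180,255,255))
def red(d,box): return comps(d,*RED,box,4,*RED2)
E
python3 - <<'E'
from meas import *
T=load('top0');S=load('scene0')
for n,d,b in(('top',T,(200,140,420,320)),('scene',S,(120,160,370,310))):
    for c,a,p in red(d,b): print(n,'red',c.round(1),a,onz(d,c,15)[0].round(1),onz(d,c,66)[0].round(1))
    for c,a,p in comps(d,(0,0,170),(180,60,255),b,8): print(n,'white',c.round(1),a,onz(d,c,30)[0].round(1))
    for c,a,p in comps(d,(20,90,70),(36,255,255),b,2): print(n,'yel',c.round(1),a,onz(d,c,138)[0].round(1))
def crop(d,b,k):
    x0,y0,x1,y1=b; return cv2.resize(cv2.cvtColor(d['img'][y0:y1,x0:x1],cv2.COLOR_RGB2BGR),None,fx=k,fy=k,interpolation=cv2.INTER_CUBIC)
A=crop(T,(210,160,400,285),4)[:500]; 
cv2.imwrite('pics/cropT.png',A)
B=crop(S,(155,165,355,275),4); cv2.imwrite('pics/cropS.png',B)
E
```

```text
top red [298.3 168.2] 381 [747.3 -43.   15. ] [730.9 -41.2  66. ]
top red [254.9 177.8] 12 [710.6 101.6  15. ] [695.4  98.6  66. ]
top red [262.  217.5] 12 [575.6  74.   15. ] [565.   71.9  66. ]
top red [357.4 225.5] 45 [ 555.2 -238.    15. ] [ 545.3 -229.7   66. ]
top red [230.5 229. ] 12 [535.3 175.5  15. ] [526.1 169.9  66. ]
top red [295.  241.1] 20 [499.8 -35.   15. ] [491.7 -33.5  66. ]
top white [265.  175.5] 85 [714.9  67.5  30. ]
top white [272.2 214.2] 85 [584.3  40.5  30. ]
top white [297. 230.] 89 [533.7 -40.7  30. ]
top white [230.6 238.6] 83 [501.5 172.2  30. ]
top white [357.5 239.5] 11 [ 506.9 -235.1   30. ]
top white [365.1 239.2] 9 [ 508.1 -259.6   30. ]
top yel [361.1 240.1] 10 [ 487.4 -228.2  138. ]
scene red [316.8 191.2] 32 [535.1 171.9  15. ] [570.2 136.5  66. ]
scene red [299.9 215.6] 26 [575.4  73.7  15. ] [608.1  44.5  66. ]
scene red [250.  217.7] 24 [495.2 -37.7  15. ] [532.9 -59.9  66. ]
scene red [341.4 240.9] 29 [709.8 101.8  15. ] [734.1  70.8  66. ]
scene red [194.6 256.2] 81 [ 511.5 -222.1   15. ] [ 548.1 -232.8   66. ]
scene red [307.5 277.6] 747 [738.5 -39.6  15. ] [761.  -61.8  66. ]
scene white [309.3 182.1] 46 [504.  169.3  30. ]
scene white [291.8 219.8] 55 [582.9  38.7  30. ]
scene white [256.2 224. ] 56 [534.8 -44.   30. ]
scene white [332.8 245.8] 67 [714.5  64.9  30. ]
scene yel [174.7 223.2] 6 [ 489.6 -237.6  138. ]
```

View pics/cropT.png

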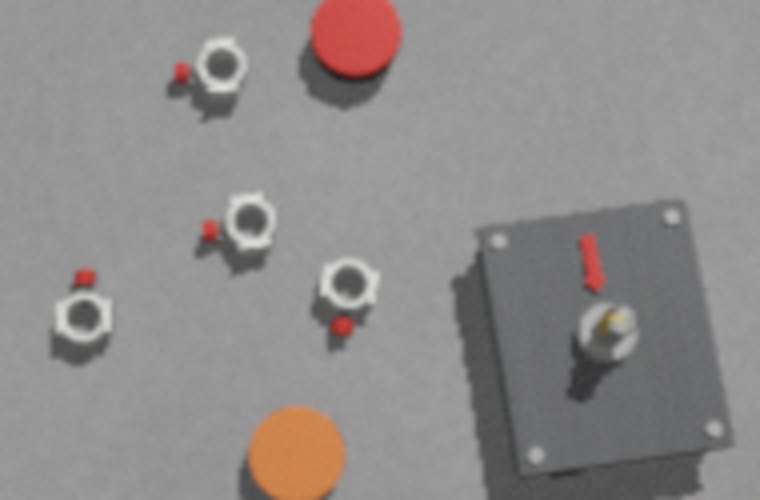

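View pics/cropS.png

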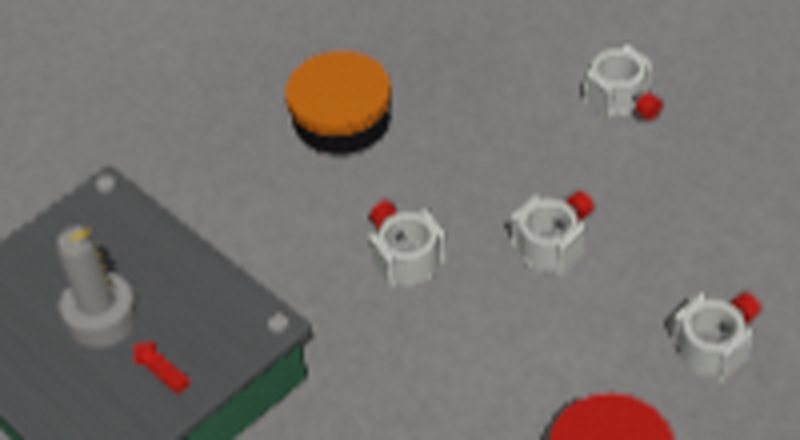

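```bash
python3 - <<'E'
from meas import *
T=load('top0');S=load('scene0')
b=onz(T,[(334.75,220.25),(378,214),(344,273.75),(388.5,267.25)],62)
print('bolts',b.round(1),b.mean(0).round(1))
for v in(b[0]-b[2],b[1]-b[3],b[0]-b[1],b[2]-b[3]): print(np.degrees(np.arctan2(v[1],v[0])).round(1))
for n,d,c in(('top',T,(357.4,225.5)),('scene',S,(194.6,256.2))):
    p=onz(d,c,65)[0]; print('pointer',p.round(1))
    box=(int(c[0])-15,int(c[1])-15,int(c[0])+15,int(c[1])+15)
    q=max(red(d,box),key=lambda t:t[1])[2]; w=onz(d,q,65)[:,:2]; vx,vy,_,_=cv2.fitLine(w.astype(np.float32),cv2.DIST_L2,0,.01,.01).ravel(); print('dir',np.degrees(np.arctan2(vy,vx)))
# spindle/nose bright pixels relative to deck
for n,d,b in(('top',T,(350,228,374,256)),('scene',S,(160,212,200,256))):
    g=cv2.cvtColor(d['img'],cv2.COLOR_RGB2HSV); 
    for ch in (2,): print(n); print(g[b[1]:b[3],b[0]:b[2],ch])
for n,d in(('top',T),('scene',S)):
  for c,a,p in comps(d,(18,70,50),(38,255,255),(350,228,374,256) if n=='top' else (160,212,200,256),1): print(n,c,a,p.tolist(),onz(d,c,138)[0])
E
```

```text
bolts [[ 561.7 -159.    62. ]
 [ 584.8 -296.6   62. ]
 [ 393.8 -186.3   62. ]
 [ 416.7 -324.1   62. ]] [ 489.2 -241.5   62. ]
9.2
9.3
99.5
99.5
pointer [ 545.6 -230.    65. ]
dir 9.662499
pointer [ 547.4 -232.8   65. ]
dir 9.8095455
top
[[110 113 110 114 112 100 131 182 198 193 170 130 113 112 114 113 115 113
  111 113 113 117 114 113]
 [112 111 114 110 111 111 148 189 198 199 188 144 114 115 115 117 114 112
  110 113 112 113 114 112]
 [113 111 112 113 110 116 154 186 199 195 176 138 115 115 115 115 115 110
  110 112 115 115 110 113]
 [113 114 111 112 113 102 106 149 182 180 151 116 113 115 114 114 117 114
  114 115 114 112 115 110]
 [113 112 112 110 111 100  88  96 130 150 128 115 112 114 113 113 113 111
  111 111 113 113 112 112]
 [110 112 114 113 109 112 109  97  91  99 110 113 113 114 116 114 117 113
  113 112 113 116 115 112]
 [115 113 116 112 110 112 115 112 113 113 113 116 112 117 116 116 116 115
  112 112 113 113 112 112]
 [113 114 114 112 113 111 111 114 120 125 132 131 129 122 117 120 118 113
  115 111 113 112 113 113]
 [111 113 114 113 108 116 114 125 143 158 161 159 146 1
[... 2236 characters left out ...]
[363, 239], [364, 239], [360, 240], [361, 240], [362, 240], [360, 241], [361, 241], [360, 242], [361, 242], [360, 243]] [ 487.03951882 -228.80373503  138.        ]
scene [175.08333333 223.08333333] 12 [[175, 222], [176, 222], [177, 222], [173, 223], [174, 223], [175, 223], [176, 223], [177, 223], [173, 224], [174, 224], [175, 224], [176, 224]] [ 490.0131428  -236.71418988  138.        ]
scene [179.66666667 228.33333333] 3 [[179, 228], [180, 228], [180, 229]] [ 510.68621117 -235.91854024  138.        ]
scene [180.66666667 231.33333333] 3 [[180, 231], [181, 231], [181, 232]] [ 519.93734774 -238.39291346  138.        ]
scene [181. 234.] 1 [[181, 234]] [ 527.26095013 -241.56232938  138.        ]
```

```bash
python3 - <<'E'
from meas import *
T=load('top0');S=load('scene0')
print(onz(T,[(362,242.3)],78), proj(T,[(486,-241.5,138),(486,-241.5,78),(486,-241.5,110)]),proj(S,[(486,-241.5,138),(486,-241.5,78)]))
def crop(d,b,k):
    x0,y0,x1,y1=b; return cv2.resize(cv2.cvtColor(d['img'][y0:y1,x0:x1],cv2.COLOR_RGB2BGR),None,fx=k,fy=k,interpolation=cv2.INTER_NEAREST)
A=crop(T,(350,227,378,257),14);B=crop(S,(160,215,200,245),10)
cv2.imwrite('pics/sp.png',np.hstack([A[:300,:],B]))
E
```

```text
[[ 490.36397714 -241.11948827   78.        ]] [[365.587533   240.66568206]
 [362.15241199 243.6982963 ]
 [363.94963548 242.11157786]] [[172.44566786 223.04103158]
 [177.87473604 238.71081752]]
```

View pics/sp.png

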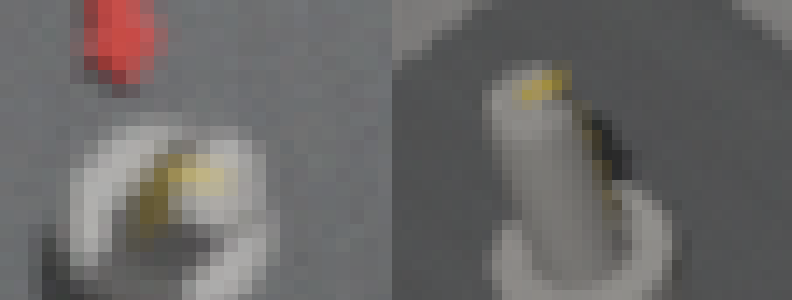

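```bash
python3 - <<'E'
from meas import *
T=load('top0');S=load('scene0')
for d,a,b in((T,(366.3,239.8),(361.8,239.4)),(S,(172.8,224.5),(177.8,222.5))):
    p,q=onz(d,[a,b],138); v=q-p; print(p.round(1),q.round(1),np.degrees(np.arctan2(v[1],v[0])))
q=load('top0')
# collar: centre from rim annulus with several thresholds, and screw
for n,d,b in(('top',T,(215,220,245,255)),('scene',S,(295,170,326,202))):
    m=max(comps(d,(0,0,150),(180,60,255),b,8),key=lambda t:t[1])[2]; h=cv2.convexHull(m.astype(np.int32)); c,w,a=cv2.minAreaRect(h); print(n,c,w,onz(d,c,30)[0].round(1))
    r=max(red(d,b),key=lambda t:t[1]); print('screw',onz(d,r[0],17)[0].round(1))
E
```

```text
[ 488.6 -243.7  138. ] [ 489.6 -230.3  138. ] 86.0525758643824
[ 490.5 -242.9  138. ] [ 492.5 -230.9  138. ] 80.6021345811343
top (229.5, 237.0) (34.0, 29.0) [506.5 175.9  30. ]
screw [535.  175.2  17. ]
scene (308.41400146484375, 183.9076385498047) (13.24824333190918, 17.318485260009766) [508.  162.5  30. ]
screw [536.4 170.5  17. ]
```

Emit:
step_arm --increments "-1 41.6 -27.2 1 -100;-1 41.6 -27.2 1 -100;-1 41.6 -27.2 1 -100;-1 41.6 -27.2 1 -100;-1 41.6 -27.2 1 -100;-1 41.6 -27.2 1 -100;-1 41.6 -27.2 1 -100;-1 41.6 -27.2 1 -100;-1 41.6 -27.2 1 -100;-1 41.6 -27.2 1 -100;-1 41.6 -27.2 1 -100;-1 41.6 -27.2 1 -100" --newtons 30

```text
time: 1.3
ee_pos: [489.3, -241.1, 220.9]
tcp_rot: [0.542, 0.841, 0.0, -0.0]
force: [0.3, -0.7, 0.5]
finger_gap: 1.001
gripper_force: 0.0
```

Emit:
step_arm --increments "-1 0 0 0 -59;-1 0 0 0 -59;-1 0 0 0 -59;-1 0 0 0 -59;-1 0 0 0 -59;-1 0 0 0 -59;-1 0 0 0 -59;-1 0 0 0 -59"

```text
time: 2.1
ee_pos: [488.4, -242.7, 221.0]
tcp_rot: [0.061, 0.998, 0.0, -0.0]
force: [-0.0, -0.2, -0.7]
finger_gap: 0.997
gripper_force: 0.0
```

```bash
cat >> h.py <<'E'
def plan(x,y,z,ydeg):
    s=manip.observe(); R=Rot.from_quat(s['tcp_rot']).as_matrix(); p=s['ee_pos']
    ya=np.degrees(np.arctan2(R[1,1],R[0,1])); print('t',round(s['time'],2),'pos',p.round(1),'yaw_y',ya.round(2),'F',s['force'].round(1),'T',s['torque'].round(2),'gap',round(s['finger_gap'],3),'g',round(s['gripper_force'],1),'q7',s['q'][6].round(2),'tilt',R[:,2].round(3))
    if x is not None: print('cm',(R.T@(np.array([x,y,z])-p)/10).round(2),'turn',(-((ydeg-ya+180)%360-180)).round(1))
E
python3 - <<'E'
from h import *
plan(489,-242,95,83)
E
```

```text
t 2.1 pos [ 488.4 -242.7  221. ] yaw_y 83.04 F [-0.  -0.2 -0.7] T [-0.02  0.   -0.02] gap 0.997 g 0.0 q7 1.62 tilt [-0.     0.001 -1.   ]
cm [-0.05  0.07 12.6 ] turn 0.0
```

Emit:
step_arm --increments "-1 0 0 4 0;-1 0 0 8 0;-1 0 0 11 0;-1 0 0 12.8 0;-1 0 0 12.8 0;0.3 0 0 12.8 0;0.6 0 0 12.8 0;1 0 0 12.8 0;1 0 0 12.8 0;1 0 0 12.8 0;1 0 0 12.8 0;1 0 0 12.8 0" --newtons 25

```text
time: 3.3
ee_pos: [489.1, -242.1, 94.0]
tcp_rot: [0.062, 0.998, 0.0, 0.0]
force: [-2.1, 4.4, 8.6]
finger_gap: 0.239
gripper_force: 25.0
```

```bash
python3 - <<'E'
from h import *
plan(489,-242,95,83)
E
```

```text
t 3.3 pos [ 489.1 -242.1   94. ] yaw_y 82.93 F [-2.1  4.4  8.6] T [ 0.96  0.35 -0.01] gap 0.239 g 25.0 q7 1.49 tilt [ 0.001  0.    -1.   ]
cm [ 0.01  0.   -0.1 ] turn -0.1
```

Emit:
step_arm --increments "1 0 0 -0.1 0;1 0 0.03 -0.1 0;1 0 0.05 -0.1 0;1 0 0.05 -0.1 0" --newtons 60

```text
time: 3.7
ee_pos: [489.1, -242.0, 94.2]
tcp_rot: [0.062, 0.998, 0.0, 0.0]
force: [4.9, -0.2, -9.8]
finger_gap: 0.234
gripper_force: 61.0
```

```bash
python3 - <<'E'
from meas import *
plan(489,-242,95,9.4)
for n,b in(('top',(350,228,374,256)),('scene',(160,212,200,256))):
    d=shot(n,n+'1')
    for c,a,p in comps(d,(18,70,50),(38,255,255),b,1): print(n,c,a)
E
```

```text
t 3.7 pos [ 489.1 -242.    94.2] yaw_y 82.91 F [ 4.9 -0.2 -9.8] T [-0.1  -1.15 -0.05] gap 0.234 g 61.0 q7 1.49 tilt [ 0.001  0.    -1.   ]
cm [ 0.01 -0.01 -0.08] turn 73.5
scene [175.23076923 223.15384615] 13
```

Emit:
step_arm --increments "1 0 0 0 6;1 0 0 0 13;1 0 0 0 20;1 0 0 0 27;1 0 0 0 34;1 0 0 0 41;1 0 0 0 48;1 0 0 0 55;1 0 0 0 62;1 0 0 0 69;1 0 0 0 73.5;1 0 0 0 73.5"

```text
time: 5.0
ee_pos: [488.8, -240.0, 94.2]
tcp_rot: [0.647, 0.762, 0.001, -0.001]
force: [0.5, 11.1, -0.8]
finger_gap: 0.234
gripper_force: 61.9
```

```bash
python3 - <<'E'
from h import *
plan(489,-242,94,9.4)
E
```

```text
t 5.0 pos [ 488.8 -240.    94.2] yaw_y 9.33 F [ 0.5 11.1 -0.8] T [ 2.27  0.06 -0.06] gap 0.234 g 61.9 q7 0.38 tilt [-0.001  0.002 -1.   ]
cm [-0.2  -0.01  0.02] turn -0.1
```

Emit:
step_arm --increments "1 0.1 0 0 0;1 0.18 0 0 0;1 0.18 0 0 0"

```text
time: 5.3
ee_pos: [488.8, -239.9, 94.2]
tcp_rot: [0.647, 0.763, 0.0, 0.0]
force: [5.8, 2.7, -9.0]
finger_gap: 0.233
gripper_force: 61.5
```

```bash
python3 - <<'E'
from h import *
plan(489,-240.3,94,9.4)
E
```

```text
t 5.3 pos [ 488.8 -239.9   94.2] yaw_y 9.43 F [ 5.8  2.7 -9. ] T [ 0.37 -0.92 -0.05] gap 0.233 g 61.5 q7 0.38 tilt [ 0.001  0.    -1.   ]
cm [-0.04  0.01  0.02] turn 0.0
```

Open, lift well up and aside toward the collar, then look at the flat.

Emit:
step_arm --increments "0.3 0 0 0 0;-0.3 0 0 0 0;-1 0 0 0 0;-1 0 0 0 0;-1 0 0 -2 0;-1 0 0 -6 0;-1 0 0 -11 0;-1 5 0 -11 8;-1 10 0 -11 16;-1 15 0 -11 24;-1 20 0 -11 32;-1 20 0 -11 40"

```text
time: 6.5
ee_pos: [455.0, -39.1, 204.7]
tcp_rot: [0.866, 0.501, 0.0, 0.0]
force: [0.0, -0.3, 0.7]
finger_gap: 0.996
gripper_force: 0.0
```

```bash
python3 - <<'E'
from meas import *
plan(503,171,150,-85)
def crop(d,b,k):
    x0,y0,x1,y1=b; return cv2.resize(cv2.cvtColor(d['img'][y0:y1,x0:x1],cv2.COLOR_RGB2BGR),None,fx=k,fy=k,interpolation=cv2.INTER_NEAREST)
T=shot('top','top2');S=shot('scene','scene2')
for n,d,b in(('top',T,(350,228,374,256)),('scene',S,(160,212,200,256))):
    for c,a,p in comps(d,(18,70,50),(38,255,255),b,1): print(n,c,a,onz(d,c,138)[0].round(1))
print(proj(T,[(490.3,-240.3,138)]),proj(S,[(490.3,-240.3,138)]))
cv2.imwrite('pics/sp2.png',np.hstack([crop(T,(350,217,378,257),14)[:400],crop(S,(160,215,200,255),10)]))
E
```

```text
t 6.5 pos [455.  -39.1 204.7] yaw_y -29.89 F [ 0.  -0.3  0.7] T [ 0.02 -0.03  0.01] gap 0.996 g 0.0 q7 -0.58 tilt [ 0.001  0.    -1.   ]
cm [20.61 -6.31  5.48] turn 55.1
top [365. 238.] 3 [ 494.  -239.9  138. ]
scene [177.65934066 232.16483516] 91 [ 517.7 -245.   138. ]
[[365.15122946 239.22724209]] [[173.77674472 223.9058484 ]]
```

View pics/sp2.png

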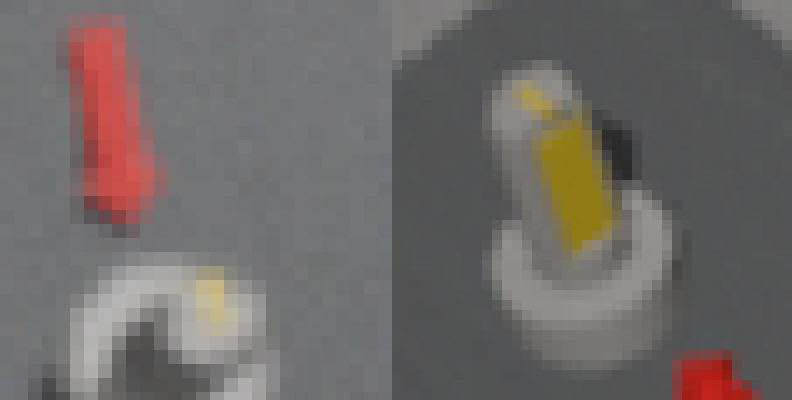

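Emit:
step_arm --increments "-1 4 -1.3 1 8;-1 8 -2.6 2 16;-1 12 -3.9 4 24;-1 16 -5.2 6 32;-1 20.6 -6.3 8.5 40;-1 20.6 -6.3 8.5 48;-1 20.6 -6.3 8.5 55;-1 20.6 -6.3 8.5 55"

```text
time: 7.4
ee_pos: [503.9, 166.9, 118.4]
tcp_rot: [0.999, 0.045, -0.001, 0.0]
force: [0.7, 0.4, -0.1]
finger_gap: 1.0
gripper_force: 0.0
```

```bash
python3 - <<'E'
from h import *
plan(503,171,2,-85)
S=shot('scene','scene3')
P=[(503,171,30),(503,171,0),(537,174,15)]
print(proj(S,P))
x0,y0,x1,y1=270,130,350,210
cv2.imwrite('pics/c3.png',cv2.resize(cv2.cvtColor(S['img'][y0:y1,x0:x1],cv2.COLOR_RGB2BGR),None,fx=7,fy=7,interpolation=cv2.INTER_NEAREST))
E
```

```text
t 7.4 pos [503.9 166.9 118.4] yaw_y -84.89 F [ 0.7  0.4 -0.1] T [-0.01 -0.05  0.01] gap 1.0 g 0.0 q7 -2.01 tilt [-0.001 -0.    -1.   ]
cm [-0.03 -0.42 11.64] turn 0.1
[[309.47217262 181.67162249]
 [309.03745526 188.88947731]
 [317.73233733 191.29844599]]
```

View pics/c3.png

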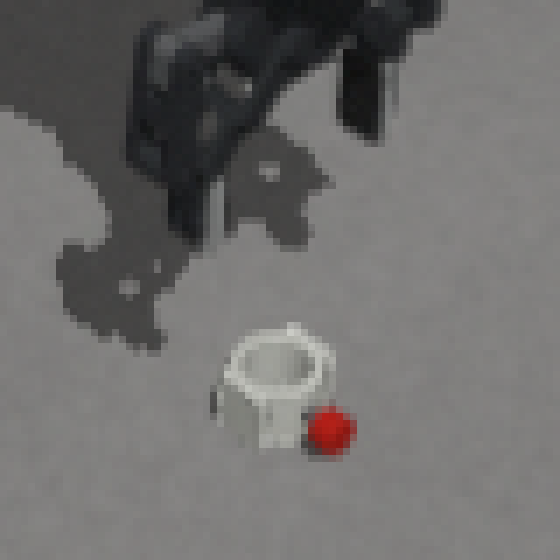

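Emit:
step_arm --increments "-1 0 -0.45 0 0;-1 0 -0.45 4 0;-1 0 -0.45 8 0;-1 0 -0.45 10.5 0;-1 0 -0.45 11.6 0;-1 0 -0.45 11.6 0;-0.2 0 -0.45 11.6 0;0.3 0 -0.45 11.6 0;1 0 -0.45 11.6 0;1 0 -0.45 11.6 0;1 0 -0.45 11.6 0;1 0 -0.45 11.6 0" --newtons 30

```text
time: 8.65
ee_pos: [503.9, 171.6, 4.6]
tcp_rot: [0.999, 0.045, 0.001, -0.0]
force: [-2.7, -1.7, 12.8]
finger_gap: 0.51
gripper_force: 28.7
```

```bash
python3 - <<'E'
from h import *
plan(503,171,2,-85)
E
```

```text
t 8.65 pos [503.9 171.6   4.6] yaw_y -84.83 F [-2.7 -1.7 12.8] T [-0.36  0.51 -0.1 ] gap 0.51 g 28.7 q7 -2.1 tilt [ 0.002  0.    -1.   ]
cm [-0.1   0.06  0.26] turn 0.2
```

Emit:
step_arm --increments "1 0 0 0 0;1 0 0 0 0;1 0 0 -0.5 0;1 0 0 -1.5 0;1 0 0 -4 0;1 0 0 -8 0;1 0 0 -13 0;1 0 0 -17 0;1 0 0 -17 0" --newtons 60

```text
time: 9.55
ee_pos: [505.4, 172.4, 179.3]
tcp_rot: [0.999, 0.045, 0.004, -0.001]
force: [-0.0, -0.3, -3.1]
finger_gap: 0.506
gripper_force: 61.5
```

```bash
python3 - <<'E'
from meas import *
plan(490.3,-240.3,170,-80.6)
for n,b in(('top',(190,180,280,260)),('scene',(250,60,400,220))):
    d=shot(n,n+'4')
    for c,a,p in red(d,b): print(n,c.round(1),a,onz(d,c,manip.observe()['ee_pos'][2]+12)[0].round(1))
E
```

```text
t 9.55 pos [505.4 172.4 179.3] yaw_y -84.83 F [-0.  -0.3 -3.1] T [ 0.04 -0.02  0.04] gap 0.506 g 61.5 q7 -1.99 tilt [ 0.008  0.002 -1.   ]
cm [-5.23 40.97  0.82] turn -4.2
top [262.  217.5] 12 [539.6  66.8 188.4]
scene [320.9 144.8] 38 [535.3 173.  186.4]
scene [299.9 215.6] 26 [685.1 -24.6 186.4]
scene [251.1 217. ] 12 [ 621.8 -109.6  186.4]
```

Emit:
step_arm --increments "1 -0.3 2 0 0;1 -1 6 0 0;1 -1.6 10.5 0 -1;1 -2 15 0 -2;1 -2.6 19.5 0 -3;1 -3.2 24 0 -4.2;1 -3.8 28.5 0 -4.2;1 -4.3 33 0 -4.2;1 -4.9 37 0 -4.2;1 -5.1 39.8 0 -4.2;1 -5.2 41 0 -4.2;1 -5.2 41 0 -4.2"

```text
time: 10.85
ee_pos: [487.4, -242.6, 172.1]
tcp_rot: [0.997, 0.081, -0.001, -0.0]
force: [-0.3, 0.9, -2.6]
finger_gap: 0.503
gripper_force: 61.4
```

Emit:
step_arm --increments "1 0 0 0 0;1 0 0 0 0"

```text
time: 11.05
ee_pos: [488.4, -240.0, 173.0]
tcp_rot: [0.997, 0.083, -0.0, -0.0]
force: [0.1, 1.0, -1.9]
finger_gap: 0.504
gripper_force: 61.4
```

```bash
python3 - <<'E'
from meas import *
plan(490.3,-240.3,170,-80.6)
z=manip.observe()['ee_pos'][2]+10.4
T=shot('top','top5');S=shot('scene','scene5')
for n,d,b in(('top',T,(335,195,385,270)),('scene',S,(140,160,240,280))):
    for c,a,p in red(d,b): print(n,c.round(1),a,onz(d,c,z)[0].round(1))
x=490.3;y=-240.3;u=np.array([np.cos(np.radians(9.4)),np.sin(np.radians(9.4))])
for d in(T,S): print('pred screw head front/mid/collar ctr top',proj(d,[(x+40*u[0],y+40*u[1],z),(x+34*u[0],y+34*u[1],z),(x,y,z+15),(x,y,138)]).round(1).tolist())
x0,y0,x1,y1=140,180,220,260
A=cv2.resize(cv2.cvtColor(S['img'][y0:y1,x0:x1],cv2.COLOR_RGB2BGR),None,fx=7,fy=7,interpolation=cv2.INTER_NEAREST)
cv2.imwrite('pics/c5.png',A)
E
```

```text
t 11.05 pos [ 488.4 -240.   173. ] yaw_y -80.53 F [ 0.1  1.  -1.9] T [ 0.04 -0.01  0.02] gap 0.504 g 61.4 q7 -1.07 tilt [-0.001  0.001 -1.   ]
cm [0.18 0.06 0.3 ] turn 0.1
top [357.3 225.4] 44 [ 522.9 -210.4  183.4]
scene [177.2 217.9] 68 [ 519.5 -236.3  183.4]
scene [194.6 256.2] 81 [ 632.4 -257.6  183.4]
pred screw head front/mid/collar ctr top [[365.4, 223.2], [365.7, 225.3], [368.9, 235.9], [365.2, 239.2]]
pred screw head front/mid/collar ctr top [[180.4, 220.1], [178.8, 218.7], [167.8, 206.5], [173.8, 223.9]]
```

View pics/c5.png

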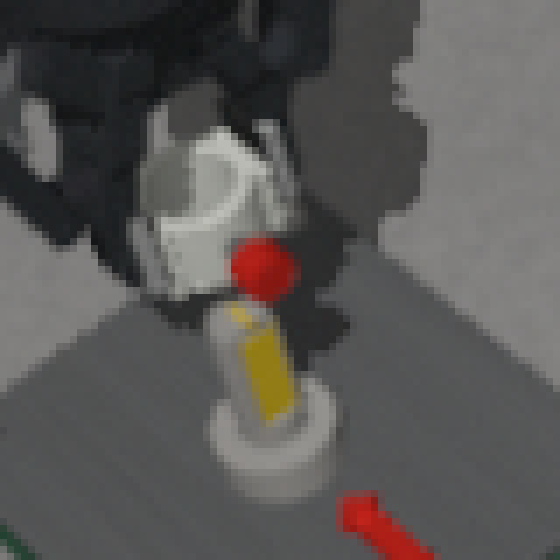

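Emit:
step_arm --increments "1 0.3 0.05 0 0;1 0.3 0.05 1 0;1 0.3 0.05 2 0;1 0.3 0.05 2.8 0;1 0.3 0.05 3.2 0;1 0.3 0.05 3.2 0"

```text
time: 11.75
ee_pos: [490.9, -241.4, 140.4]
tcp_rot: [0.997, 0.082, -0.001, -0.0]
force: [-0.1, -0.2, -2.1]
finger_gap: 0.507
gripper_force: 61.4
```

```bash
python3 - <<'E'
from meas import *
plan(490.3,-240.3,134,-80.6)
E
```

```text
t 11.75 pos [ 490.9 -241.4  140.4] yaw_y -80.64 F [-0.1 -0.2 -2.1] T [-0.07 -0.04  0.01] gap 0.507 g 61.4 q7 -1.08 tilt [-0.001  0.001 -1.   ]
cm [-0.04 -0.12  0.64] turn -0.0
```

Emit:
step_arm --increments "1 0.05 -0.1 0 0;1 0.05 -0.1 0.3 0;1 0.05 -0.1 0.6 0;1 0.05 -0.1 0.7 0;1 0.05 -0.1 0.7 0"

```text
time: 12.25
ee_pos: [491.5, -240.4, 134.1]
tcp_rot: [0.997, 0.082, -0.0, -0.0]
force: [-0.4, 0.1, -1.6]
finger_gap: 0.507
gripper_force: 61.4
```

```bash
python3 - <<'E'
from meas import *
plan(490.3,-240.3,134,-80.6)
E
```

```text
t 12.25 pos [ 491.5 -240.4  134.1] yaw_y -80.64 F [-0.4  0.1 -1.6] T [-0.   -0.01  0.02] gap 0.507 g 61.4 q7 -1.08 tilt [-0.  0. -1.]
cm [-0.12 -0.03  0.01] turn -0.0
```

Emit:
step_arm --increments "1 0.1 0 0 0;1 0.2 0 0 0;1 0.3 0 0 0;1 0.3 0 0 0"

```text
time: 12.65
ee_pos: [494.8, -239.9, 134.3]
tcp_rot: [0.997, 0.082, 0.0, -0.0]
force: [-0.3, -0.2, -2.0]
finger_gap: 0.504
gripper_force: 61.4
```

Emit:
step_arm --increments "1 -0.2 0 0 0;1 -0.4 0 0 0;1 -0.6 0 0 0;1 -0.6 0 0 0"

```text
time: 13.05
ee_pos: [488.6, -241.1, 134.4]
tcp_rot: [0.997, 0.082, 0.0, 0.0]
force: [1.0, -0.9, -3.3]
finger_gap: 0.505
gripper_force: 61.3
```

Emit:
step_arm --increments "1 0.3 0 0 0;1 0.6 0 0 0;1 0.75 0 0 0;1 0.75 0 0 0"

```text
time: 13.45
ee_pos: [495.7, -239.8, 134.1]
tcp_rot: [0.997, 0.082, -0.001, -0.0]
force: [-5.0, -0.5, -0.1]
finger_gap: 0.506
gripper_force: 61.5
```

Emit:
step_arm --increments "1 -0.3 0 0 0;1 -0.6 0 0 0;1 -0.85 0 0 0;1 -0.85 0 0 0"

```text
time: 13.85
ee_pos: [488.2, -241.1, 134.6]
tcp_rot: [0.997, 0.082, 0.001, 0.0]
force: [5.2, 0.1, -3.9]
finger_gap: 0.502
gripper_force: 61.9
```

Emit:
step_arm --increments "1 0.3 0 0 0;1 0.52 0 0 0;1 0.52 0 0 0;1 0.52 0 0.5 0;1 0.52 0 1 0;1 0.52 0 1.5 0;1 0.52 0 1.5 0"

```text
time: 14.55
ee_pos: [492.4, -240.1, 118.3]
tcp_rot: [0.997, 0.082, -0.001, -0.0]
force: [-0.7, 0.4, -1.7]
finger_gap: 0.501
gripper_force: 62.1
```

```bash
python3 - <<'E'
from meas import *
plan(492.7,-240.2,99.6,-80.6)
E
```

```text
t 14.55 pos [ 492.4 -240.1  118.3] yaw_y -80.64 F [-0.7  0.4 -1.7] T [ 0.01 -0.06 -0.  ] gap 0.501 g 62.1 q7 -1.09 tilt [-0.001  0.001 -1.   ]
cm [0.03 0.02 1.87] turn -0.0
```

Emit:
step_arm --increments "1 0.02 0 0.5 0;1 0.02 0 1 0;1 0.02 0 1.5 0;1 0.02 0 1.9 0;1 0.02 0 1.9 0;1 0.02 0 1.9 0"

```text
time: 15.15
ee_pos: [493.0, -240.2, 100.2]
tcp_rot: [0.997, 0.082, -0.0, -0.0]
force: [-0.0, -0.1, -1.4]
finger_gap: 0.504
gripper_force: 62.1
```

```bash
python3 - <<'E'
from meas import *
plan(492.7,-240.2,99.6,-80.6)
S=shot('scene','scene6');T=shot('top','top6')
c=max(red(S,(150,220,192,252)) ,key=lambda t:t[1]);print('scene screw',c[0],c[1])
# same head in scene5 (TCP z 173.0, x 488.4,y -240.0): infer z by image shift
o=manip.observe()['ee_pos']; a=np.array([488.4,-240.,173.]); 
r=ray(S,c[0])[0]; e=S['eye']
n=o[:2]+31.3*np.array([np.cos(np.radians(9.4)),np.sin(np.radians(9.4))])
t=np.linalg.lstsq(r[:2,None],n-e[:2],rcond=None)[0][0]; print('z of screw (relative model)',(e+t*r), 'tcpz',o[2])
for z in(106,108,110,112): print(z,proj(S,[(490.3+.9+36*np.cos(.164),-240.3+36*np.sin(.164),z)]))
x0,y0,x1,y1=140,180,220,260
cv2.imwrite('pics/c6.png',cv2.resize(cv2.cvtColor(S['img'][y0:y1,x0:x1],cv2.COLOR_RGB2BGR),None,fx=7,fy=7,interpolation=cv2.INTER_NEAREST))
E
```

```text
t 15.15 pos [ 493.  -240.2  100.2] yaw_y -80.64 F [-0.  -0.1 -1.4] T [-0.02 -0.   -0.01] gap 0.504 g 62.1 q7 -1.09 tilt [-0.  0. -1.]
cm [-0.03 -0.01  0.06] turn -0.0
scene screw [184.53703704 239.37037037] 54
z of screw (relative model) [ 523.59408823 -236.66168718  110.07876972] tcpz 100.4565110609261
106 [[186.37481532 240.78265497]]
108 [[186.20791958 240.26584925]]
110 [[186.04049591 239.74731528]]
112 [[185.87254196 239.22704485]]
```

View pics/c6.png

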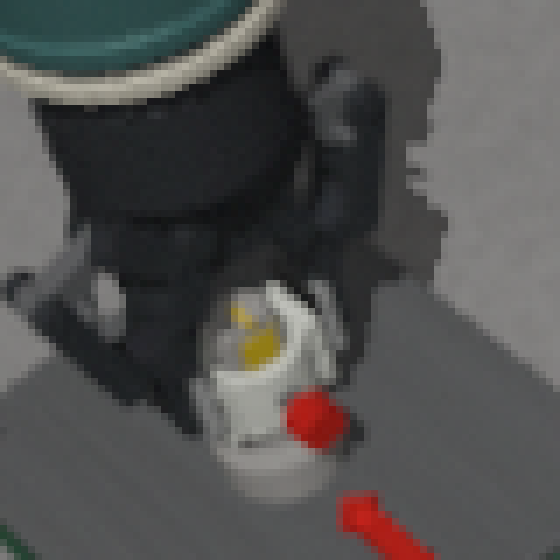

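Emit:
step_arm --increments "1 -0.1 0 0.03 0;1 -0.2 0 0.03 0;1 -0.3 0 0.03 0;1 -0.35 0 0.03 0;1 -0.35 0 0.03 0;1 -0.35 0 0.03 0" --newtons 80

```text
time: 15.85
ee_pos: [490.5, -240.7, 100.2]
tcp_rot: [0.997, 0.082, 0.001, 0.0]
force: [7.3, 0.0, -5.2]
finger_gap: 0.497
gripper_force: 85.6
```

Emit:
step_arm --increments "1 -0.05 0 0 0;1 -0.1 0 0 0;1 -0.1 0 0 0;1 -0.1 0 0 0;1 -0.1 0 0 0"

```text
time: 16.35
ee_pos: [490.4, -240.6, 100.4]
tcp_rot: [0.997, 0.082, 0.002, 0.0]
force: [12.1, 1.4, -8.0]
finger_gap: 0.498
gripper_force: 85.2
```

```bash
python3 - <<'E'
from meas import *
plan(490.4,-240.7,99.6,-80.6)
S=shot('scene','scene7')
c=max(red(S,(150,220,192,252)) ,key=lambda t:t[1]);print('scene screw',c[0],c[1])
P=load('scene6'); 
for d in(P,S):
    print(proj(d,[(490.3+36*np.cos(.164),-240.3+36*np.sin(.164),110)]))
plan(None,0,0,0)
x0,y0,x1,y1=140,180,220,260
cv2.imwrite('pics/c7.png',cv2.resize(cv2.cvtColor(S['img'][y0:y1,x0:x1],cv2.COLOR_RGB2BGR),None,fx=7,fy=7,interpolation=cv2.INTER_NEAREST))
E
```

```text
t 16.35 pos [ 490.4 -240.6  100.4] yaw_y -80.59 F [12.1  1.4 -8. ] T [ 0.18 -2.62  0.  ] gap 0.498 g 85.2 q7 -1.09 tilt [ 0.004 -0.    -1.   ]
cm [-0.    0.01  0.08] turn 0.0
scene screw [183.72727273 238.94545455] 55
[[185.85076278 239.50621631]]
[[185.85076278 239.50621631]]
t 16.4 pos [ 490.4 -240.7  100.4] yaw_y -80.59 F [12.3  0.6 -8.6] T [ 0.14 -2.61 -0.05] gap 0.498 g 85.2 q7 -1.09 tilt [ 0.004 -0.    -1.   ]
```

View pics/c7.png

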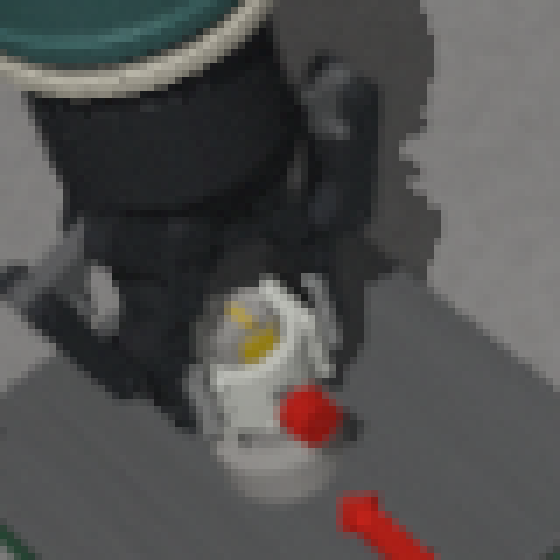

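```bash
python3 -c "
from bench import manip
print(manip.hand_in())"
```

```text
the job is handed in; nothing more can be done
None
```

I turned the spindle's flat to line up with the pointer, then handed the job in with the collar still gripped and its screw tip bearing on the flat at about 12 N, collar centre at about 110 mm. The interface returned no verdict.

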